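# Shut and bolt the eye-drop carry case

### The job

Shut the lid of the blue-grey eye-drop case gently, slide its barrel bolt across over the lid until the upright handle comes up against its stop, and turn the handle all the way down towards you into the keeper notch, so that the lid stays bolted on its seal. Feel your way with the bolt rather than forcing it, and leave the other things on the worktop where they are.

Things in the scene. Friction and masses are not known exactly. Their poses are not given: they have to be found in the camera images.
- case: Blue-grey steel carry case, fixed, 170 (x) x 268 (y) x 112 mm tall with the lid shut. Origin: centre of its underside; x away from the robot, y left, z up (it stands turned a little). Its right end (y -134 to -21 mm) has a fixed deck, top z = 112, carrying the barrel bolt; the rest (y -19 to +134) is under the lid. All lengths below are in mm in this frame.
- lid_panel: The lid, 170 x 153 x 12 mm, 0.3 kg. Origin on the hinge axis, which runs along case y at case (85, 57.5, 100), on the far side; the panel reaches from it along its own -x; its outer face is its own z = +12. A steel staple for the bolt (18 mm tall, 29 x 10) stands on the front right of it, at case (-58, -1).
- lid (a joint): Lid angle in rad: 0 shut flush, positive open (front edge up). A stiff hinge: it stays where it is left, starts 0.4 to 0.75 open and wants 1 to 3 N down at the front edge. A rubber seal on the front rim holds it 0.015 to 0.02 open when let go (1.8 to 6.6 N to press flush); the bolt draws it down from there. If it stands more than about 0.06 open the nose of the bolt butts against it.
- lid_edge (a point): Point on the lid's outer face 10 mm behind its front edge, at case y = +77.5, free to be pressed on.
- barrel_bolt: Steel barrel bolt on the deck: base plate, 12 mm rod along case y with a tapered nose towards the lid, upright handle. Origin: on the rod's axis where the handle springs from it when joint bolt_slide is 0, case (-58, -109, 123); axes as the case's.
- bolt_slide (a joint): Travel of the bolt in m towards the lid (case +y); starts 0 to 0.005. Drag is 1.5 N, rising to about 5 N from 0.015 to 0.03 as the nose wedges the lid down; it stays where it is left, and the wedging can feel like a stop for a moment. It ends where the stem of the handle meets the stop collar of the keeper, anywhere from 0.030 to 0.054: that place is not measured and must be felt (or looked for).
- bolt_handle (a joint): Handle angle about the rod in rad: 0 upright, positive towards the case's front (-x), 1.48 fully down (level) in the notch; starts -0.1 to 0.2, stiff (0.03 N m). The keeper's rail blocks it at about 0.7 everywhere but in the notch. Down, it stays down.
- keeper: Steel keeper on the deck in front of the rod: a fixed rail, and clamped to it, at a different place each time, the notch piece: a stop collar across the rod (15 mm higher than the rod's axis) and, right before it, the notch, 10.5 mm wide for the 8 mm stem: the stem fits from the stop to 2.5 mm short of it. Origin and axes as barrel_bolt's; they do not tell where the notch piece is clamped. It takes 25 N, and a blocked handle bears on it with 2.5 times the force at the knob.
- bolt_knob (a point): Centre of the black ball knob, 18 mm across, at the end of the 8 mm stem, 50 mm from the rod's axis. Upright it stands 61 mm above the deck; turned down it hangs 23 mm in front of the case's front face.
- eye_pads: flat white and purple pack of eye pads, 55 x 95 x 8 mm, lying flat; origin at the centre of its underside. Leave it alone.
- gauze: flat white, blue and red gauze pack, 55 x 95 x 9 mm, lying flat; origin at the centre of its underside. Leave it alone.
- loose_drops: small white eye-drop bottle with a blue band, 25 mm across, 88 mm tall, standing; origin at the centre of its underside. Leave it alone.
- loupe: black loupe, 32 mm across, 20 mm tall; origin at the centre of its underside. Leave it alone.
- lens_pot: round black lens pot, 66 mm across, 33 mm tall; origin at the centre of its underside. Leave it alone.

How it is judged:
On the way, in this order (a step that is already met when the one before it is completed fails the run):
1. the lid is down on its seal (value of joint lid below 0.045 rad), for 0.2 s.
2. the bolt is across, over the shut lid (value of joint bolt_slide above 0.026 m and value of joint lid below 0.03 rad), for 0.1 s.
At the end, for the whole second after the job is handed in: the lid is held down on its seal (within 0.012 rad of flush) by the bolt, which is across (over 26 mm), with its handle down in the notch (over 1.3 rad) (value of joint lid below 0.012 rad and value of joint bolt_slide above 0.026 m and value of joint bolt_handle above 1.3 rad); the robot touches nothing.
It fails at once if the bolt's handle is forced against the keeper (contact force between barrel_bolt and keeper above 25 N).
It fails at once if the lid is slammed or pressed hard (contact force between the fingers and lid_panel above 35 N).
It fails at once if another thing on the worktop is pushed away (distance of any of eye_pads, gauze, loose_drops, loupe, lens_pot from where it was at the start of the episode above 0.03 m).
It also fails if it takes over 58 s, if anything falls off the work surface, if the arm or the gripper's body presses on something with over 40 N, if the wrist force passes 120 N, or if a joint passes its speed limit or range.

### The arm

A 7-joint arm with a two-finger parallel gripper is mounted at the origin on a cart in front of the work surface, level with it; the furniture and walls round the work are solid. World frame = base frame: x ahead of the robot, y to its left, z up, the work surface at z = 0. Lengths are in m, angles in rad, forces in N, time in s.
With the tool pointing down it reaches from about 0.35 to 0.9 m from the base axis. Payload 7.2 kg.
Tool frame: the origin (TCP) lies at the very end of the fingers, on their centre line; the grasp point (between the pads) lies behind it (ctrl.grip_point_offset is the z of the grasp point in the tool frame, in m); z points along the fingers, x is the direction in which the jaws open and shut, and the axes are right-handed (so a half turn about z gives the same grasp; the last joint's range is limited). The gripper opens to 85 mm and grips with 20 to 120 N. Pads are 22 mm wide; open, the fingers measure 114 mm over their backs; the gripper's body (76 mm by 85 mm) begins 54 mm behind the grasp point. The pads swing forward as they close: fully open they stand 13 mm farther back than shut.
Start: joints at [1.175, 0.411, -0.013, 1.596, 0.006, 1.134, -0.082], TCP at [0.201, -0.592, 0.231] pointing down, gripper open.
Joint ranges: [-2.95, 2.95], [-0.29, 1.99], [-1.47, 1.44], [0.14, 2.54], [-1.03, 4.17], [0.13, 1.85], [-2.86, 2.86]. Speed limits (rad/s): [2.39, 2.39, 3.01, 3.01, 3.14, 3.14, 3.14].

### API

Orientations are given as a unit quaternion [x, y, z, w].
In Python, from station import ctrl, cams gives the robot as it stands.
- The arm moves only by the tool jog_arm, never from a script. Its argument "deltas" is text: rows parted by semicolons, each of 5 numbers parted by spaces: the finger opening in m, from 0 to 0.0854, then the shift along the tool's x, y, z in m, then the turn about the tool's z in degrees. In form: grip tx ty tz yaw; .... A call has 1 to 8 rows; each row is the pose to reach, as a shift and turn from the pose measured when the call began, along the tool's axes at that moment; what a row does not reach only later rows make up. A row lasts 1/10 s, in which the tool goes at most 50 mm and 8.59 degrees, less where a joint would pass 70% of its speed; a pose out of reach is approached as far as the arm can. A call with a gripper value outside its range is refused whole. The fingers move at their own pace and stop on an object; "grip_force" is the grip in N (left out, the last holds). Time passes only in rows, so rows that repeat a pose let the fingers close. It gives the time, the measured TCP pose, the force and the opening at its end, in the units of the state.
- ctrl.observe(): the state, without advancing time (a new reading comes with each control period).
- cams.camera(name): name is "side" or "top"; returns the picture (384x512x3 uint8, red, green, blue); there is no depth.
- cams.camera_info(name): a dict with "K" (3x3 intrinsics, pixels), "k1" (the pictures are not rectified: a ray, as slopes to the right and down, at radius r is drawn at 1 + k1 r^2 times it, then the intrinsics apply), "origin" and "rotation" of the camera in the world. Camera axes: x right, y up, looking along -z (the intrinsics and any distortion apply to the point x, -y, -z); pixel columns grow to the right and rows downward; lengths in m; the calibration is good to about 2 mm. A picture is of the moment at which its call begins. camera_info takes no time and is no camera call.
- ctrl.close_job(): hands the job in, once; it reports no verdict.
The state is a dict: "clock": time; "joint_positions": joint angles; "dq": joint speeds; "tau": joint torques, N m; "eef_pos": TCP position; "eef_rot": TCP orientation; "contact_force": force on the tool from outside, world axes, zero at the start; "moment": the same for the moment, N m; "opening": opening from 0.0 (shut) to 1.0 (fully open).
Only numpy, scipy, OpenCV 4.12 (cv2) and the standard library are available. Lean on these libraries where they do the work, as an engineer would, in place of code of your own. Each camera call takes 0.05 s, during which the arm holds its last target.

## Working session

There is one attempt and no reset: what is moved stays moved. The work goes in short steps, Python scripts to look and compute and a tool call to move; the robot and the scene stay as the last step left them, time stands still between calls to the robot, and variables do not carry over. Pictures are saved under pics/ and viewed, and the job is handed in when it is done.

Besides the shell and the picture viewer there is one more tool, called after "Request:" by a JSON object that holds its "api" and its "payload", one argument or row to a line. jog_arm: Moves the arm, as the interface text tells. Its arguments: {"type":"object","properties":{"deltas":{"type":"string"},"grip_force":{"type":"number"}},"required":["deltas"]}

```bash
ls; mkdir -p pics
python3 - <<'E'
from station import ctrl,cams
import cv2
print(ctrl.observe())
print(ctrl.grip_point_offset)
for n in("side","top"):
    im=cams.camera(n);cv2.imwrite(f"pics/{n}0.png",im[:,:,::-1]);print(n,cams.camera_info(n))
E
```

```text
pics
{'clock': 0.0, 'joint_positions': array([ 1.17479797,  0.41191999, -0.01272224,  1.59705199,  0.00559255,
        1.13426599, -0.08219935]), 'dq': array([ 0.00188393, -0.00089559, -0.00103457, -0.00090649, -0.00181217,
        0.00042159, -0.0006483 ]), 'tau': array([-6.22238604e-04, -6.00634146e+01,  6.81673251e-01, -2.99414724e+01,
        1.37426585e-02,  1.07625758e-02, -2.44810730e-05]), 'eef_pos': array([ 0.20103587, -0.59126756,  0.23043723]), 'eef_rot': array([ 8.13015498e-01, -5.82241489e-01, -6.83057064e-04, -4.25792667e-04]), 'contact_force': array([ 0.04397439, -0.8224123 ,  0.00552274]), 'moment': array([-0.01637961,  0.01257494, -0.00116204]), 'opening': 1.0002463609311099}
-0.0187
side {'K': array([[494.2869933 ,   0.        , 251.73580358],
       [  0.        , 494.2869933 , 187.27988623],
       [  0.        ,   0.        ,   1.        ]]), 'k1': -0.21136154816520528, 'origin': array([0.53028221, 1.08025713, 0.94798276]), 'rotation': array([-0.00626719,  0.42590096,  0.90455997, -0.01844884])}
top {'K': array([[457.60848418,   0.        , 255.59234921],
       [  0.        , 457.60848418, 197.16707761],
       [  0.        ,   0.        ,   1.        ]]), 'k1': 0.025472805854562623, 'origin': array([0.43169969, 0.10315607, 1.43143575]), 'rotation': array([ 0.03160204, -0.03767885, -0.7050856 ,  0.70741495])}
```

View pics/side0.png

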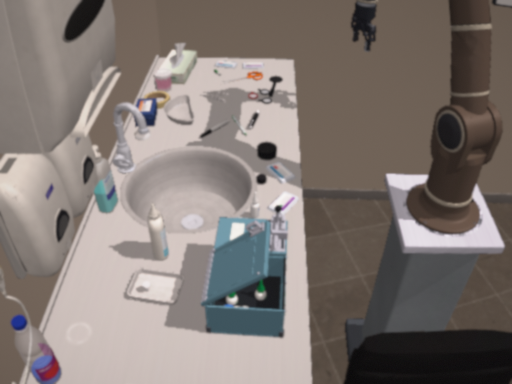

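View pics/top0.png

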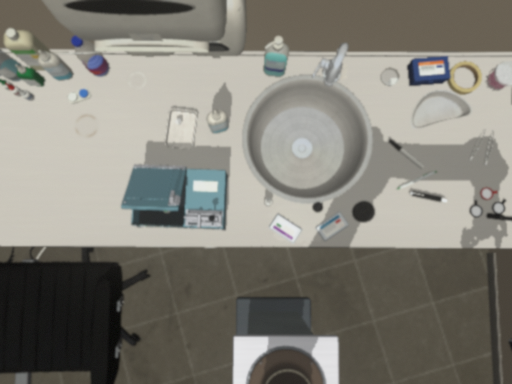

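```bash
cat > h.py <<'E'
import numpy as np,cv2
from scipy.spatial.transform import Rotation as R
from station import ctrl,cams
def proj(n,P):
    c=cams.camera_info(n);P=np.atleast_2d(P)
    q=(P-c["origin"])@R.from_quat(c["rotation"]).as_matrix()
    s=np.c_[q[:,0]/-q[:,2],-q[:,1]/-q[:,2]]
    s=s*(1+c["k1"]*(s**2).sum(1))[:,None]
    return s*[c["K"][0,0],c["K"][1,1]]+[c["K"][0,2],c["K"][1,2]]
def ray(n,uv):
    c=cams.camera_info(n);K=c["K"]
    d=(np.array(uv,float)-[K[0,2],K[1,2]])/[K[0,0],K[1,1]]
    s=d.copy()
    for _ in range(30): s=d/(1+c["k1"]*(s@s))
    return c["origin"],R.from_quat(c["rotation"]).apply([s[0],-s[1],-1])
def atz(n,uv,z):
    o,d=ray(n,uv);return o+d*(z-o[2])/d[2]
def tri(a,b):
    o1,d1=ray("side",a);o2,d2=ray("top",b)
    t=np.linalg.lstsq(np.c_[d1,-d2],o2-o1,rcond=None)[0]
    p,q=o1+d1*t[0],o2+d2*t[1];return (p+q)/2,np.linalg.norm(p-q)
def shot(n,name,crop=None,f=4):
    im=cams.camera(n)[:,:,::-1]
    cv2.imwrite(f"pics/{name}_full.png",im)
    if crop: x0,y0,x1,y1=crop;im=cv2.resize(im[y0:y1,x0:x1],None,fx=f,fy=f,interpolation=cv2.INTER_CUBIC)
    cv2.imwrite(f"pics/{name}.png",im)
E
python3 - <<'E'
import cv2
a=cv2.imread("pics/side0.png");b=cv2.imread("pics/top0.png")
E
python3 - <<'E'
import cv2
a=cv2.imread("pics/side0.png");b=cv2.imread("pics/top0.png")
cv2.imwrite("pics/s0c.png",cv2.resize(a[185:345,195:305],None,fx=5,fy=3.75*5/5,interpolation=2) if 0 else cv2.resize(a[190:340,195:315],None,fx=4,fy=4,interpolation=2))
cv2.imwrite("pics/t0c.png",cv2.resize(b[150:245,110:240],None,fx=6,fy=6,interpolation=2))
E
```

```text
(no output)
```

View pics/s0c.png

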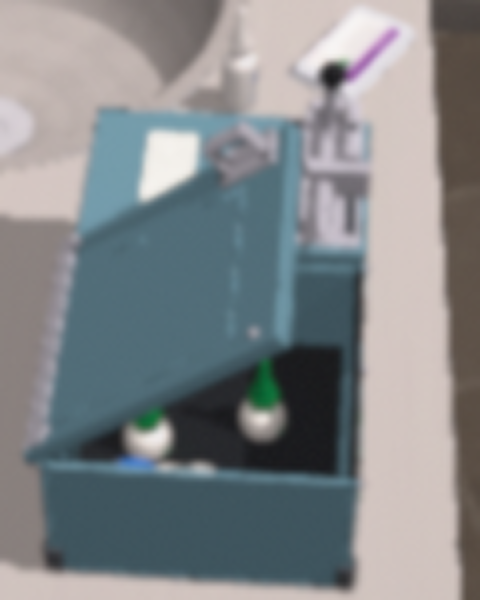

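View pics/t0c.png

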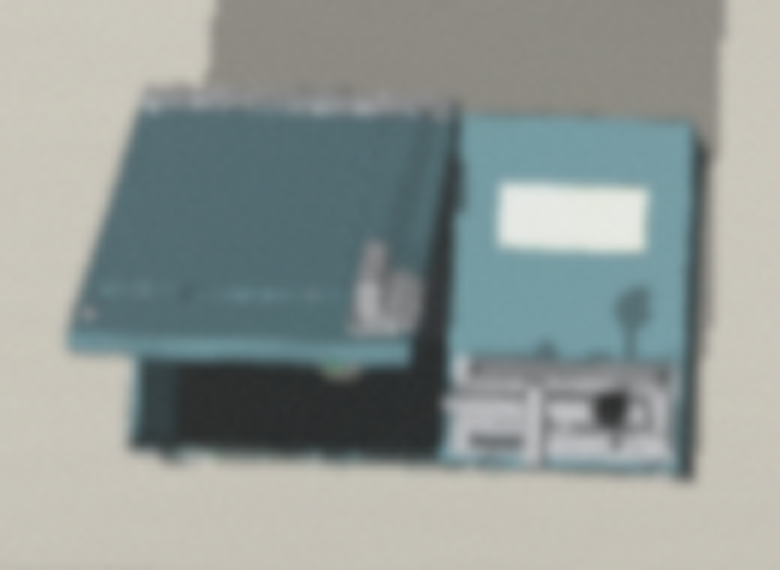

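```bash
cat >> h.py <<'E'
def W(pose,p): # case mm -> world m
    x,y,th=pose;p=np.atleast_2d(p)/1000.
    c,s=np.cos(th),np.sin(th)
    return np.c_[x+c*p[:,0]-s*p[:,1],y+s*p[:,0]+c*p[:,1],p[:,2]]
E
python3 - <<'E'
from h import *
from scipy.optimize import least_squares
T=lambda u,v:(110+(u)/6,150+(v)/6)
S=lambda u,v:(195+(u)/4,190+(v)/4)
ob=[("top",(85,-21,112),T(460,116)),("top",(85,-134,112),T(692,122)),("top",(-85,-134,112),T(682,472)),("top",(-85,134,100),T(133,447)),
("side",(85,-134,112),S(98,108)),("side",(-85,-134,112),S(370,122)),("side",(-85,134,100),S(355,480)),("side",(-85,134,0),S(350,583)),("side",(85,134,0),S(50,566))]
def f(p):
    return np.concatenate([(proj(n,W(p,P))[0]-uv) for n,P,uv in ob])
r=least_squares(f,[.55,.3,0],loss="soft_l1");print(r.x,r.fun.reshape(-1,2).round(1))
p=r.x;np.save("pose.npy",p)
# knob
k=tri(S(333,74),T(611,408));print("knob",k)
d=k[0]-[p[0],p[1],0];c,s=np.cos(p[2]),np.sin(p[2])
print("knob case",c*d[0]+s*d[1],-s*d[0]+c*d[1],d[2])
for n in("eye",):pass
E
```

```text
[ 0.56132038  0.31736004 -0.03705176] [[-0.2 -1.2]
 [ 0.  -0.6]
 [-1.1 -0.5]
 [-1.9  0.2]
 [ 0.2 -2.3]
 [ 0.5 -2. ]
 [ 1.1 -0.3]
 [ 0.   0.4]
 [-0.2 -0.5]]
knob (array([0.49783347, 0.21302199, 0.16801433]), np.float64(0.00016055764411197323))
knob case -0.05957831633486538 -0.10661820246916763 0.16801432624830592
```

```bash
cat >> h.py <<'E'
def lidp(a,x,y,z): # own lid coords mm -> case
    # open: front edge (-x) up
    return (85+np.cos(a)*x+np.sin(a)*z, 57.5+y, 100-np.sin(a)*x+np.cos(a)*z)
E
python3 - <<'E'
from h import *
p=np.load("pose.npy")
T=lambda u,v:(110+(u)/6,150+(v)/6)
S=lambda u,v:(195+(u)/4,190+(v)/4)
for a in(.4,.5,.6,.7):
    c=[W(p,lidp(a,-170,y,12))[0] for y in(76.5,-76.5)]
    t=(proj("top",c)-[110,150])*6; s=(proj("side",c)-[195,190])*4
    print(a,t.round().tolist(),s.round().tolist())
im=cv2.imread("pics/t0c.png");im2=cv2.imread("pics/s0c.png")
def ln(P,Q,col=(0,0,255)):
    w=np.r_[W(p,P),W(p,Q)]
    t=(proj("top",w)-[110,150])*6;cv2.line(im,*[tuple(int(x) for x in q) for q in t],col,1)
    t=(proj("side",w)-[195,190])*4;cv2.line(im2,*[tuple(int(x) for x in q) for q in t],col,1)
for A in[(-85,-134),(85,-134),(85,-21),(-85,-21)]:pass
q=[(-85,-134,112),(85,-134,112),(85,-21,112),(-85,-21,112)]
for i in range(4):ln(q[i],q[(i+1)%4])
ln((-85,134,100),(-85,-21,100))
for s in range(30,56,4): ln((-80,-109+s,112),(-66,-109+s,112),(0,255,255) if s!=42 else (0,255,0))
ln((-58,-109,123),(-58,-109,173),(255,0,0))
ln((-58,-130,123),(-58,-21,123),(255,0,255))
cv2.imwrite("pics/o_t.png",cv2.resize(im[330:500,420:720],None,fx=2.5,fy=2.5,interpolation=2));cv2.imwrite("pics/o_s.png",cv2.resize(im2[50:280,190:420],None,fx=2.5,fy=2.5,interpolation=2))
a=cv2.imread("pics/side0.png");b=cv2.imread("pics/top0.png")
cv2.imwrite("pics/dt.png",cv2.resize(b[203:235,178:232],None,fx=14,fy=14,interpolation=2))
cv2.imwrite("pics/ds.png",cv2.resize(a[200:260,260:300],None,fx=10,fy=10,interpolation=2))
E
```

```text
0.4 [[79.0, 402.0], [416.0, 415.0]] [[331.0, 384.0], [341.0, 168.0]]
0.5 [[71.0, 381.0], [412.0, 395.0]] [[315.0, 364.0], [327.0, 148.0]]
0.6 [[64.0, 357.0], [408.0, 371.0]] [[296.0, 345.0], [310.0, 129.0]]
0.7 [[58.0, 330.0], [405.0, 343.0]] [[273.0, 326.0], [290.0, 110.0]]
```

View pics/o_t.png

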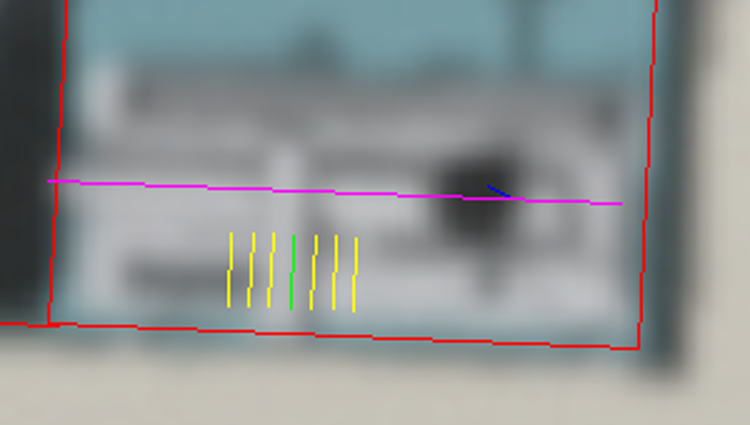

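View pics/o_s.png

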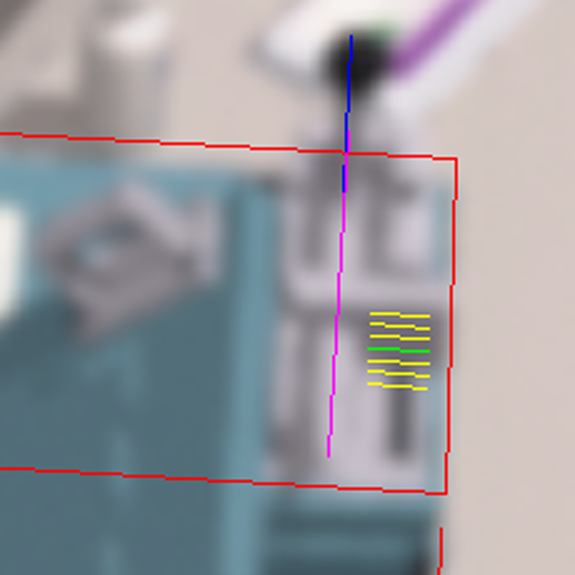

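View pics/dt.png

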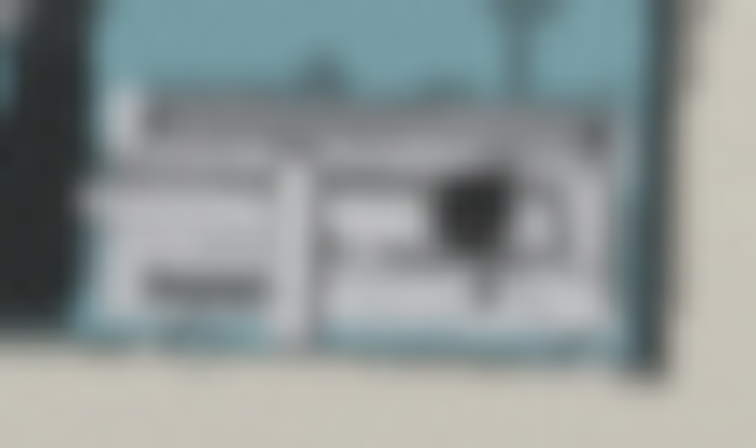

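View pics/ds.png

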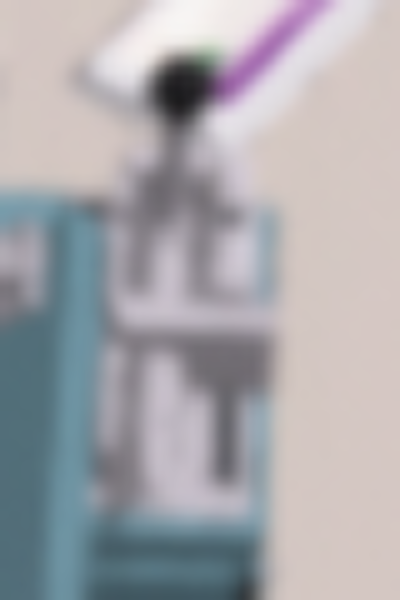

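Run:
```python
from h import *
p=np.load("pose.npy")
def C(w):
    d=w-np.array([p[0],p[1],0]);c,s=np.cos(p[2]),np.sin(p[2]);return np.array([c*d[0]+s*d[1],-s*d[0]+c*d[1],d[2]])*1000
D=lambda u,v:(178+u/14,203+v/14)
S=lambda u,v:(260+u/10,200+v/10)
for n,uv in[("top",D(312,220)),("top",D(275,220)),("side",S(190,303)),("side",S(190,326))]:print(n,uv,C(atz(n,uv,.138)))
# knob
print(C(tri(S(182,84),D(470,212))[0]))
# obstacles
for z,uv in[(0,(286,228)),(0,(331,227)),(0.02,(318,207)),(.033,(363,211)),(0.088,(268,197))]:print(atz("top",uv,z))
print("lid edge", [ (a,W(p,lidp(a,-160,20,12))) for a in (0,.65)])
print(W(p,(-58,-109,173)))
```

```text
top (200.28571428571428, 218.71428571428572) [-61.50779361 -71.51918116 138.        ]
top (197.64285714285714, 218.71428571428572) [-61.80611188 -64.078319   138.        ]
side (279.0, 230.3) [-63.94426969 -64.17711964 138.        ]
side (279.0, 232.6) [-64.2080704 -56.5697753 138.       ]
[ -59.74464892 -106.00230903  168.85155476]
[ 0.47605755 -0.00422333  0.        ]
[ 0.47967362 -0.1449045   0.        ]
[ 0.54065365 -0.10203662  0.02      ]
[ 0.52787807 -0.23787352  0.033     ]
[0.56445737 0.05517432 0.088     ]
lid edge [(0, array([[0.48924271, 0.3975851 , 0.112     ]])), (0.65, array([[0.52910417, 0.39610748, 0.20638283]]))]
[[0.49932247 0.21058336 0.173     ]]
```

Request:
{"api": "jog_arm", "payload": {
  "deltas": "0 -0.05 -0.08 -0.02 5; 0 -0.10 -0.17 -0.04 10; 0 -0.15 -0.25 -0.05 15; 0 -0.19 -0.33 -0.05 20.9; 0 -0.19 -0.33 -0.05 20.9; 0 -0.19 -0.33 -0.05 20.9; 0 -0.19 -0.33 -0.05 20.9; 0 -0.19 -0.33 -0.05 20.9",
  "grip_force": 20
}}

```text
clock: 0.9
eef_pos: [0.4545, -0.3017, 0.281]
eef_rot: [-0.695, 0.719, 0.001, 0.001]
contact_force: [0.0, 0.1, -0.1]
opening: -0.001
```

```bash
cat >> h.py <<'E'
pose=np.load("pose.npy") if __import__("os").path.exists("pose.npy") else None
def C(w):
    d=w-np.array([pose[0],pose[1],0]);c,s=np.cos(pose[2]),np.sin(pose[2]);return np.array([c*d[0]+s*d[1],-s*d[0]+c*d[1],d[2]])*1000
def st():
    o=ctrl.observe();r=R.from_quat(o["eef_rot"]).as_matrix()
    th=pose[2];Rc=np.array([[np.cos(th),np.sin(th),0],[-np.sin(th),np.cos(th),0],[0,0,1]])
    print("t",round(o["clock"],2),"case mm",C(o["eef_pos"]).round(1),"toolx in case",(Rc@r[:,0]).round(3),"z",r[:,2].round(3),"F case",(Rc@o["contact_force"]).round(1),"open",round(o["opening"],3),"q",o["joint_positions"].round(2))
def delta(target_case):
    o=ctrl.observe();r=R.from_quat(o["eef_rot"]).as_matrix()
    d=W(pose,target_case)[0]-o["eef_pos"];x=Wv=r[:,0]
    yawnow=np.degrees(np.arctan2(r[1,0],r[0,0]));want=np.degrees(pose[2])-90
    print("tool delta",(r.T@d).round(4),"yaw",round((yawnow-want+180)%360-180,2))
E
python3 -c "
from h import *
st();delta((-30,77.5,260))"
```

```text
t 0.9 case mm [ -83.8 -622.6  281. ] toolx in case [ 0.003 -1.    -0.002] z [ 0.     0.002 -1.   ] F case [ 0.   0.1 -0.1] open -0.001 q [ 0.61  0.24 -0.14  1.72  0.03  1.19 -1.14]
tool delta [-0.6999 -0.0562  0.0226] yaw 0.19
```

Request:
{"api": "jog_arm", "payload": {
  "deltas": "0 -0.05 -0.01 0 0.2; 0 -0.1 -0.01 0 0.2; 0 -0.15 -0.02 0 0.2; 0 -0.2 -0.02 0 0.2; 0 -0.25 -0.03 0 0.2; 0 -0.3 -0.03 0 0.2; 0 -0.35 -0.03 0 0.2; 0 -0.4 -0.03 0 0.2"
}}

```text
clock: 1.7
eef_pos: [0.4973, 0.0924, 0.2818]
eef_rot: [-0.694, 0.72, 0.001, 0.001]
contact_force: [1.3, 0.2, -0.3]
opening: 0.002
```

```bash
python3 -c "
from h import *
st();delta((-30,77.5,240))"
```

```text
t 1.7 case mm [ -55.7 -227.2  281.8] toolx in case [-0.    -1.    -0.002] z [-0.     0.002 -1.   ] F case [ 1.2  0.2 -0.3] open 0.002 q [ 0.08  0.19 -0.42  1.79  0.08  1.18 -1.97]
tool delta [-0.3046 -0.0255  0.0424] yaw -0.03
```

Request:
{"api": "jog_arm", "payload": {
  "deltas": "0 -0.05 -0.01 0 0; 0 -0.1 -0.01 0 0; 0 -0.15 -0.02 0 0; 0 -0.2 -0.02 0.0 0; 0 -0.25 -0.025 0.01 0; 0 -0.305 -0.025 0.03 0; 0 -0.305 -0.025 0.042 0; 0 -0.305 -0.025 0.042 0"
}}

```text
clock: 2.5
eef_pos: [0.5312, 0.3981, 0.2365]
eef_rot: [-0.695, 0.719, 0.002, -0.002]
contact_force: [-0.3, -1.1, -0.4]
opening: 0.003
```

```bash
python3 -c "
from h import *
st()
shot('side','s1',(190,150,340,300),4)"
```

```text
t 2.5 case mm [-33.1  79.6 236.5] toolx in case [ 0.004 -1.     0.   ] z [-0.005 -0.    -1.   ] F case [-0.2 -1.1 -0.4] open 0.003 q [-0.39  0.52 -0.49  1.46  0.25  1.23 -2.51]
```

View pics/s1.png

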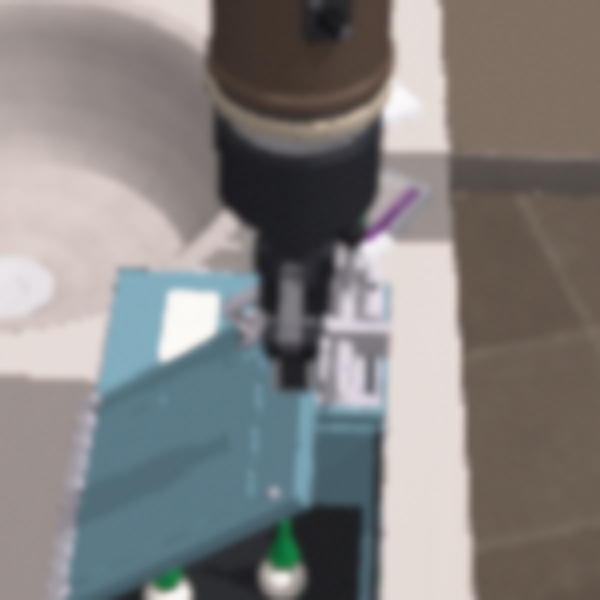

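Request:
{"api": "jog_arm", "payload": {
  "deltas": "0 0 0 0.012 0; 0 0 0 0.022 0; 0 0 0.001 0.03 0; 0 0 0.003 0.036 0; 0 0 0.006 0.042 0; 0 0 0.009 0.048 0; 0 0 0.012 0.053 0; 0 0 0.016 0.059 0"
}}

```text
clock: 3.35
eef_pos: [0.5165, 0.3966, 0.179]
eef_rot: [-0.694, 0.72, 0.001, -0.001]
contact_force: [1.5, -0.6, 0.1]
opening: 0.003
```

```bash
python3 -c "
from h import *
st();shot('side','s2',(190,150,340,300),4)"
```

```text
t 3.35 case mm [-47.8  77.6 179. ] toolx in case [ 0.001 -1.     0.   ] z [-0.003 -0.    -1.   ] F case [ 1.5 -0.5  0.1] open 0.003 q [-0.4   0.55 -0.48  1.56  0.27  1.1  -2.55]
```

View pics/s2.png

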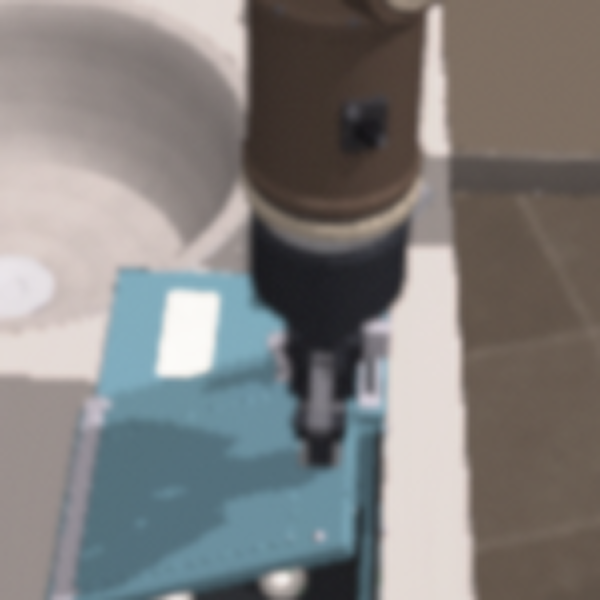

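Request:
{"api": "jog_arm", "payload": {
  "deltas": "0 0 0.005 0.008 0; 0 0 0.009 0.015 0; 0 0 0.012 0.023 0; 0 0 0.015 0.031 0; 0 0 0.017 0.038 0; 0 0 0.019 0.045 0; 0 0 0.020 0.051 0; 0 0 0.021 0.056 0"
}}

```text
clock: 4.2
eef_pos: [0.494, 0.3973, 0.1214]
eef_rot: [-0.695, 0.719, 0.001, -0.002]
contact_force: [2.1, 0.9, 0.8]
opening: -0.0
```

```bash
python3 -c "
from h import *
st()"
```

```text
t 4.2 case mm [-70.3  77.4 121.4] toolx in case [ 0.002 -1.     0.001] z [-0.004 -0.001 -1.   ] F case [2.  1.  0.8] open -0.0 q [-0.42  0.58 -0.47  1.66  0.3   0.98 -2.61]
```

Request:
{"api": "jog_arm", "payload": {
  "deltas": "0 0 0 0.002 0; 0 0 0 0.004 0; 0 0 0 0.006 0; 0 0 0 0.006 0"
}}

```text
clock: 4.6
eef_pos: [0.4938, 0.3973, 0.1153]
eef_rot: [-0.695, 0.719, 0.001, -0.002]
contact_force: [0.6, 0.8, -0.5]
opening: -0.002
```

```bash
python3 -c "
from h import *
st()"
```

```text
t 4.6 case mm [-70.5  77.4 115.3] toolx in case [ 0.002 -1.     0.001] z [-0.005 -0.001 -1.   ] F case [ 0.6  0.8 -0.5] open -0.002 q [-0.43  0.59 -0.47  1.66  0.31  0.97 -2.61]
```

Request:
{"api": "jog_arm", "payload": {
  "deltas": "0 0 0 0.001 0; 0 0 0 0.002 0; 0 0 0 0.003 0; 0 0 0 0.003 0"
}}

```text
clock: 5.0
eef_pos: [0.4938, 0.3974, 0.1127]
eef_rot: [-0.695, 0.719, 0.001, -0.002]
contact_force: [-2.0, -0.8, 5.3]
opening: -0.004
```

```bash
python3 -c "
from h import *
st()"
```

```text
t 5.0 case mm [-70.5  77.5 112.7] toolx in case [ 0.002 -1.     0.001] z [-0.004 -0.001 -1.   ] F case [-2.  -0.9  5.3] open -0.004 q [-0.43  0.59 -0.47  1.66  0.31  0.96 -2.61]
```

Request:
{"api": "jog_arm", "payload": {
  "deltas": "0 0 0 -0.03 0; 0 0 0 -0.07 0; 0 0 -0.005 -0.102 0; 0.04 0.05 -0.011 -0.102 0; 0.05 0.1 -0.011 -0.102 0; 0.05 0.15 -0.011 -0.102 0; 0.05 0.184 -0.011 -0.102 0; 0.05 0.184 -0.011 -0.102 0"
}}

```text
clock: 5.8
eef_pos: [0.4997, 0.2069, 0.2148]
eef_rot: [-0.692, 0.722, -0.0, -0.003]
contact_force: [-0.1, 0.2, 0.1]
opening: 0.59
```

```bash
python3 -c "
from h import *
st();delta((-59.5,-106.5,161));shot('side','s3',(190,150,340,300),4);shot('top','t3',(110,150,240,245),6)"
```

```text
t 5.8 case mm [ -57.4 -112.7  214.8] toolx in case [-0.006 -1.     0.005] z [-0.004 -0.005 -1.   ] F case [-0.1  0.2  0.1] open 0.59 q [-0.09  0.33 -0.49  1.79  0.18  1.07 -2.26]
tool delta [-0.0064  0.0019  0.0538] yaw -0.32
```

View pics/s3.png

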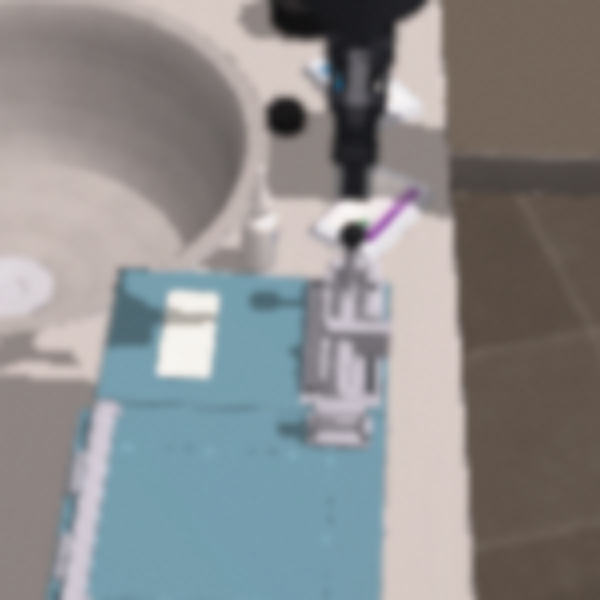

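View pics/t3.png

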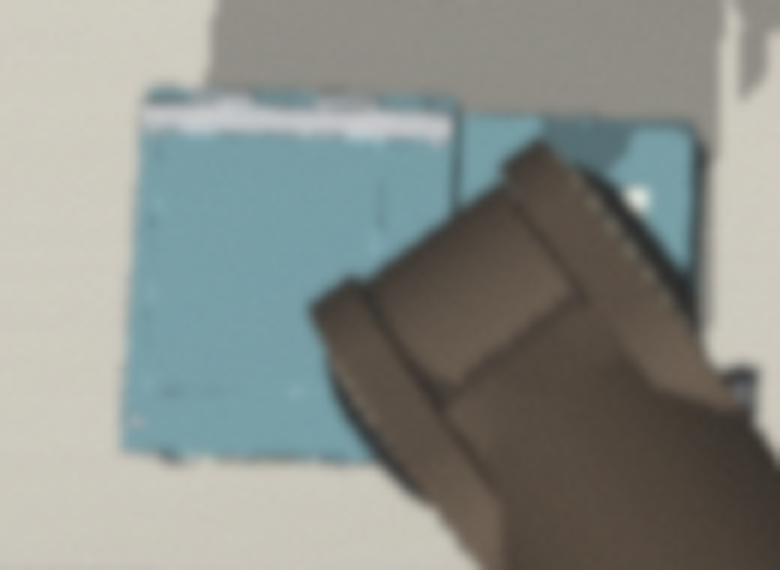

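Request:
{"api": "jog_arm", "payload": {
  "deltas": "0.05 -0.006 0.002 0 -0.3; 0.05 -0.006 0.002 0.02 -0.3; 0.05 -0.006 0.002 0.04 -0.3; 0.05 -0.006 0.002 0.054 -0.3; 0.05 -0.006 0.002 0.054 -0.3"
}}

```text
clock: 6.4
eef_pos: [0.4958, 0.2196, 0.1592]
eef_rot: [-0.697, 0.717, 0.002, -0.003]
contact_force: [-0.6, 0.1, -0.8]
opening: 0.582
```

```bash
python3 -c "
from h import *
st();shot('side','s4',(240,180,320,240),8)"
```

```text
t 6.4 case mm [ -61.9 -100.1  159.2] toolx in case [ 0.008 -1.     0.002] z [-0.007 -0.002 -1.   ] F case [-0.6  0.1 -0.8] open 0.582 q [-0.13  0.4  -0.48  1.85  0.22  0.96 -2.3 ]
```

View pics/s4.png

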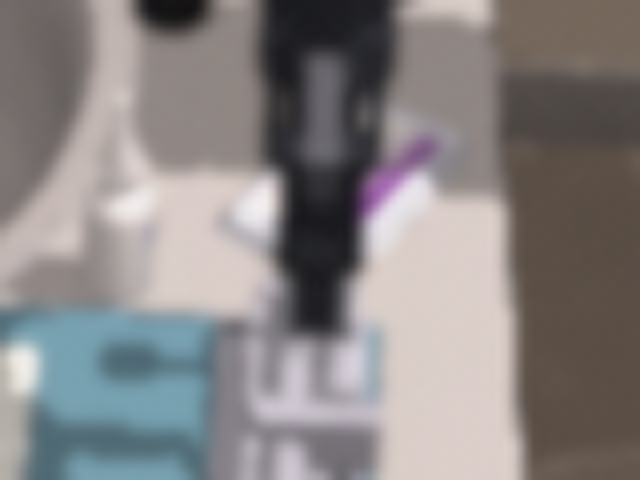

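Request:
{"api": "jog_arm", "payload": {
  "deltas": "0.05 0.005 -0.002 0 0.4; 0.04 0.006 -0.002 0 0.4; 0.03 0.006 -0.002 0 0.4; 0.025 0.006 -0.002 0 0.4; 0.025 0.006 -0.002 0 0.4"
}}

```text
clock: 6.95
eef_pos: [0.4985, 0.2136, 0.1608]
eef_rot: [-0.694, 0.72, 0.001, -0.002]
contact_force: [0.0, -0.4, 0.4]
opening: 0.294
```

```bash
python3 -c "
from h import *
st()"
```

```text
t 6.95 case mm [ -59.  -106.   160.8] toolx in case [ 0.    -1.     0.001] z [-0.005 -0.001 -1.   ] F case [ 0.  -0.4  0.4] open 0.294 q [-0.12  0.39 -0.48  1.85  0.21  0.96 -2.3 ]
```

Request:
{"api": "jog_arm", "payload": {
  "deltas": "0.012 0 0 0 0; 0.012 0 0 0 0; 0.012 0 0 0 0; 0.012 0 0 0 0",
  "grip_force": 20
}}

```text
clock: 7.35
eef_pos: [0.4985, 0.2138, 0.1609]
eef_rot: [-0.694, 0.72, 0.001, -0.002]
contact_force: [-0.1, 0.8, 1.8]
opening: 0.191
```

```bash
python3 -c "
from h import *
st()"
```

```text
t 7.35 case mm [ -59.  -105.8  160.9] toolx in case [ 0.    -1.     0.001] z [-0.005 -0.001 -1.   ] F case [-0.1  0.8  1.8] open 0.191 q [-0.12  0.39 -0.48  1.85  0.21  0.96 -2.3 ]
```

Request:
{"api": "jog_arm", "payload": {
  "deltas": "0.012 -0.003 0 0 0; 0.012 -0.006 0 0 0; 0.012 -0.009 0 0 0; 0.012 -0.012 0 0 0"
}}

```text
clock: 7.75
eef_pos: [0.499, 0.226, 0.1609]
eef_rot: [-0.694, 0.72, 0.001, -0.002]
contact_force: [-0.7, -1.3, 2.6]
opening: 0.192
```

```bash
python3 -c "
from h import *
st()"
```

```text
t 7.75 case mm [-58.9 -93.6 160.9] toolx in case [ 0.    -1.     0.001] z [-0.005 -0.001 -1.   ] F case [-0.6 -1.3  2.6] open 0.192 q [-0.14  0.4  -0.48  1.84  0.22  0.96 -2.32]
```

Sliding with 1.3 N drag, as expected. Continuing.

Request:
{"api": "jog_arm", "payload": {
  "deltas": "0.012 -0.002 0 0 0; 0.012 -0.004 0 0 0; 0.012 -0.006 0 0 0; 0.012 -0.008 0 0 0; 0.012 -0.010 0 0 0"
}}

```text
clock: 8.25
eef_pos: [0.4993, 0.2361, 0.1609]
eef_rot: [-0.694, 0.72, 0.001, -0.002]
contact_force: [-0.3, -1.3, 2.5]
opening: 0.189
```

```bash
python3 -c "
from h import *
st()"
```

```text
t 8.25 case mm [-59.  -83.5 160.9] toolx in case [ 0.    -1.     0.001] z [-0.005 -0.001 -1.   ] F case [-0.3 -1.3  2.5] open 0.189 q [-0.15  0.41 -0.48  1.82  0.22  0.97 -2.34]
```

Request:
{"api": "jog_arm", "payload": {
  "deltas": "0.012 -0.001 0 0 0; 0.012 -0.002 0 0 0; 0.012 -0.003 0 0 0; 0.012 -0.004 0 0 0"
}}

```text
clock: 8.65
eef_pos: [0.4996, 0.2385, 0.1609]
eef_rot: [-0.694, 0.72, 0.001, -0.003]
contact_force: [-1.0, -7.5, 6.0]
opening: 0.187
```

```bash
python3 -c "
from h import *
st();shot('side','s5',(240,180,320,240),8)"
```

```text
t 8.65 case mm [-58.7 -81.1 160.9] toolx in case [-0.001 -1.     0.003] z [-0.005 -0.003 -1.   ] F case [-0.7 -7.5  6. ] open 0.187 q [-0.16  0.41 -0.48  1.82  0.23  0.97 -2.34]
```

View pics/s5.png

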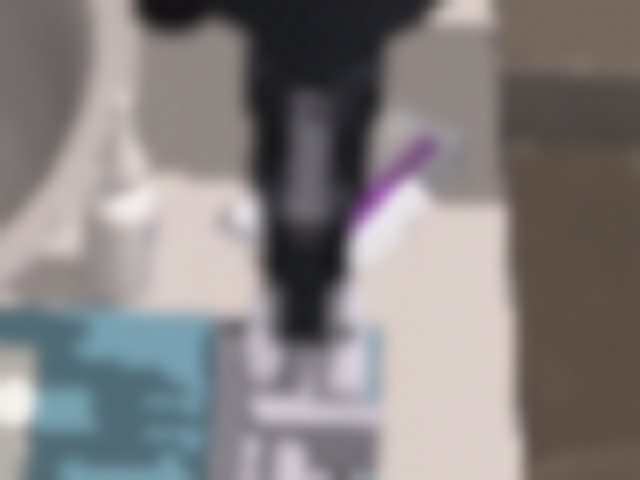

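Request:
{"api": "jog_arm", "payload": {
  "deltas": "0.012 -0.0015 0 0 0; 0.012 -0.002 0 0 0; 0.012 -0.0025 0 0 0; 0.012 -0.0025 0 0 0"
}}

```text
clock: 9.1
eef_pos: [0.5, 0.2395, 0.1609]
eef_rot: [-0.693, 0.721, -0.0, -0.004]
contact_force: [-1.0, -6.1, 4.3]
opening: 0.184
```

```bash
python3 -c "
from h import *
st()"
```

```text
t 9.1 case mm [-58.4 -80.1 160.9] toolx in case [-0.002 -1.     0.005] z [-0.005 -0.005 -1.   ] F case [-0.7 -6.2  4.3] open 0.184 q [-0.16  0.41 -0.48  1.82  0.23  0.97 -2.35]
```

Request:
{"api": "jog_arm", "payload": {
  "deltas": "0.012 -0.002 0 0 0; 0.012 -0.0025 0 0 0; 0.012 -0.003 0 0 0; 0.012 -0.0035 0 0 0; 0.012 -0.0035 0 0 0"
}}

```text
clock: 9.6
eef_pos: [0.5005, 0.2419, 0.161]
eef_rot: [-0.693, 0.721, -0.001, -0.004]
contact_force: [-1.2, -3.8, 4.7]
opening: 0.187
```

```bash
python3 -c "
from h import *
st();shot('top','t6',(170,195,240,240),10);shot('side','s6',(240,180,320,240),8)"
```

```text
t 9.6 case mm [-58.  -77.7 161. ] toolx in case [-0.003 -1.     0.007] z [-0.005 -0.007 -1.   ] F case [-1.  -3.9  4.7] open 0.187 q [-0.17  0.42 -0.48  1.81  0.23  0.97 -2.36]
```

View pics/s6.png

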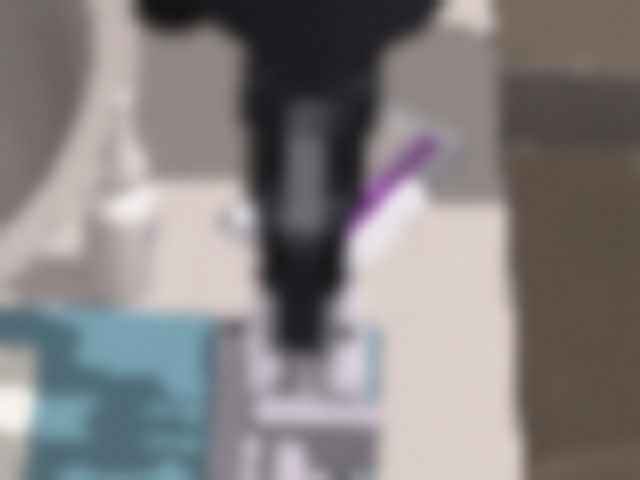

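View pics/t6.png

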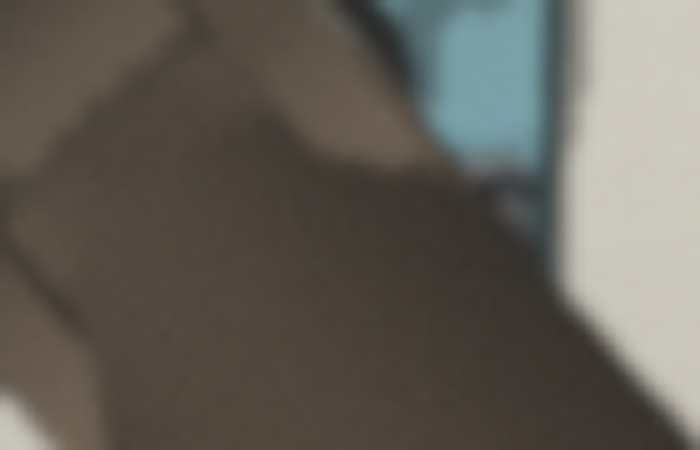

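Request:
{"api": "jog_arm", "payload": {
  "deltas": "0.012 -0.001 0 0 0; 0.012 -0.0015 0 0 0; 0.012 -0.002 0 0 0; 0.012 -0.0025 0 0 0; 0.012 -0.0025 0 0 0"
}}

```text
clock: 10.2
eef_pos: [0.5007, 0.2435, 0.1609]
eef_rot: [-0.692, 0.721, -0.001, -0.005]
contact_force: [-0.9, -6.5, 5.2]
opening: 0.19
```

```bash
python3 -c "
from h import *
st()"
```

```text
t 10.2 case mm [-57.8 -76.1 160.9] toolx in case [-0.004 -1.     0.008] z [-0.005 -0.008 -1.   ] F case [-0.6 -6.5  5.2] open 0.19 q [-0.17  0.42 -0.48  1.81  0.23  0.98 -2.36]
```

Request:
{"api": "jog_arm", "payload": {
  "deltas": "0.012 -0.0015 0 0 0; 0.012 -0.002 0 0 0; 0.012 -0.0025 0 0 0; 0.012 -0.0025 0 0 0; 0.012 -0.0025 0 0 0"
}}

```text
clock: 10.7
eef_pos: [0.501, 0.2452, 0.161]
eef_rot: [-0.692, 0.722, -0.001, -0.005]
contact_force: [-1.5, -4.7, 4.8]
opening: 0.187
```

```bash
python3 -c "
from h import *
st()"
```

```text
t 10.7 case mm [-57.7 -74.4 161. ] toolx in case [-0.005 -1.     0.009] z [-0.005 -0.009 -1.   ] F case [-1.3 -4.7  4.8] open 0.187 q [-0.18  0.42 -0.48  1.81  0.23  0.98 -2.36]
```

Request:
{"api": "jog_arm", "payload": {
  "deltas": "0.012 -0.001 0 0 0; 0.012 -0.0015 0 0 0; 0.012 -0.002 0 0 0; 0.012 -0.0025 0 0 0; 0.012 -0.0025 0 0 0"
}}

```text
clock: 11.2
eef_pos: [0.5011, 0.2464, 0.1609]
eef_rot: [-0.692, 0.722, -0.002, -0.006]
contact_force: [-1.3, -6.2, 6.7]
opening: 0.189
```

```bash
python3 -c "
from h import *
st()"
```

```text
t 11.2 case mm [-57.5 -73.2 160.9] toolx in case [-0.006 -1.     0.011] z [-0.006 -0.011 -1.   ] F case [-1.1 -6.3  6.7] open 0.189 q [-0.18  0.42 -0.48  1.81  0.23  0.98 -2.37]
```

Request:
{"api": "jog_arm", "payload": {
  "deltas": "0.012 -0.002 0 0 0; 0.012 -0.0025 0 0 0; 0.012 -0.003 0 0 0; 0.012 -0.003 0 0 0"
}}

```text
clock: 11.6
eef_pos: [0.5014, 0.2466, 0.1609]
eef_rot: [-0.691, 0.723, -0.003, -0.007]
contact_force: [-1.7, -10.5, 8.1]
opening: 0.185
```

```bash
python3 -c "
from h import *
st()"
```

```text
t 11.6 case mm [-57.2 -73.  160.9] toolx in case [-0.007 -1.     0.015] z [-0.006 -0.015 -1.   ] F case [ -1.3 -10.5   8.1] open 0.185 q [-0.19  0.42 -0.47  1.8   0.24  0.98 -2.37]
```

Request:
{"api": "jog_arm", "payload": {
  "deltas": "0.012 -0.003 0 0 0; 0.012 -0.0033 0 0 0; 0.012 -0.0035 0 0 0; 0.012 -0.0035 0 0 0"
}}

```text
clock: 12.0
eef_pos: [0.5018, 0.2466, 0.1609]
eef_rot: [-0.69, 0.723, -0.005, -0.009]
contact_force: [-1.1, -12.6, 9.3]
opening: 0.188
```

```bash
python3 -c "
from h import *
st();shot('side','s7',(240,180,320,240),8)"
```

```text
t 12.0 case mm [-56.8 -72.9 160.9] toolx in case [-0.01 -1.    0.02] z [-0.007 -0.02  -1.   ] F case [ -0.7 -12.6   9.3] open 0.188 q [-0.19  0.42 -0.47  1.8   0.24  0.99 -2.38]
```

View pics/s7.png

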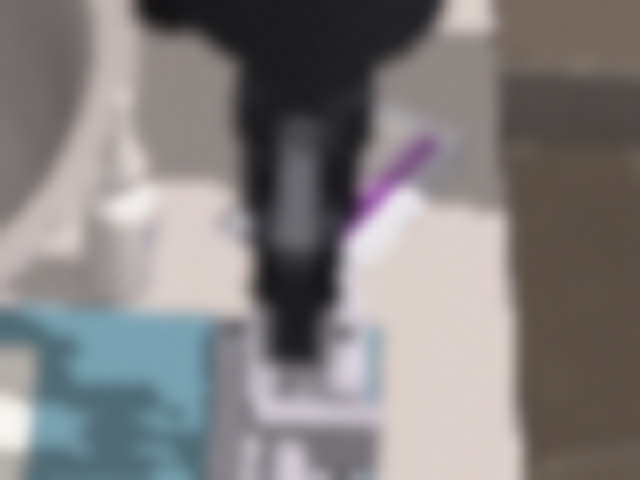

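Request:
{"api": "jog_arm", "payload": {
  "deltas": "0.03 0 0 0 0; 0.03 0 0 0 0; 0.03 0 0 0 0; 0.03 0 0 0 0"
}}

```text
clock: 12.45
eef_pos: [0.5016, 0.2474, 0.1607]
eef_rot: [-0.691, 0.723, -0.004, -0.009]
contact_force: [-1.0, 0.5, 0.4]
opening: 0.355
```

```bash
python3 -c "
from h import *
st();delta((-58,-73.5,160));"
```

```text
t 12.45 case mm [-57.  -72.1 160.7] toolx in case [-0.009 -1.     0.019] z [-0.007 -0.019 -1.   ] F case [-1.   0.5  0.4] open 0.355 q [-0.19  0.42 -0.47  1.8   0.24  0.99 -2.38]
tool delta [0.0014 0.0009 0.0008] yaw -0.51
```

Request:
{"api": "jog_arm", "payload": {
  "deltas": "0.03 0.0014 0.001 0.001 -0.5; 0.03 0.0014 0.001 0.001 -0.5; 0.012 0.0014 0.001 0.001 -0.5; 0.012 0.0014 0.001 0.001 -0.5; 0.012 0.0014 0.001 0.001 -0.5; 0.012 0.0014 0.001 0.001 -0.5",
  "grip_force": 25
}}

```text
clock: 13.05
eef_pos: [0.5005, 0.2459, 0.1598]
eef_rot: [-0.694, 0.72, -0.004, -0.009]
contact_force: [-0.2, -1.9, 1.3]
opening: 0.184
```

```bash
python3 -c "
from h import *
st();delta((-58,-73.9,160));"
```

```text
t 13.05 case mm [-58.1 -73.7 159.8] toolx in case [-0.    -1.     0.019] z [-0.007 -0.019 -1.   ] F case [-0.1 -1.9  1.3] open 0.184 q [-0.19  0.42 -0.47  1.8   0.24  0.99 -2.37]
tool delta [ 0.0002 -0.0001 -0.0002] yaw -0.02
```

Request:
{"api": "jog_arm", "payload": {
  "deltas": "0.012 0.0006 0.003 0 0; 0.012 0.0006 0.007 0.0005 0; 0.012 0.0006 0.010 0.001 0; 0.012 0.0006 0.0145 0.002 0; 0.012 0.0006 0.0195 0.004 0; 0.012 0.0006 0.024 0.006 0; 0.012 0.0006 0.024 0.006 0"
}}

```text
clock: 13.75
eef_pos: [0.4754, 0.2465, 0.1539]
eef_rot: [-0.694, 0.72, -0.004, -0.009]
contact_force: [-0.4, 1.8, 3.0]
opening: 0.183
```

```bash
python3 -c "
from h import *
st();shot('side','s8',(240,180,320,240),8)"
```

```text
t 13.75 case mm [-83.2 -74.  153.9] toolx in case [ 0.001 -1.     0.019] z [-0.008 -0.019 -1.   ] F case [-0.5  1.8  3. ] open 0.183 q [-0.2   0.4  -0.48  1.86  0.24  0.96 -2.39]
```

View pics/s8.png

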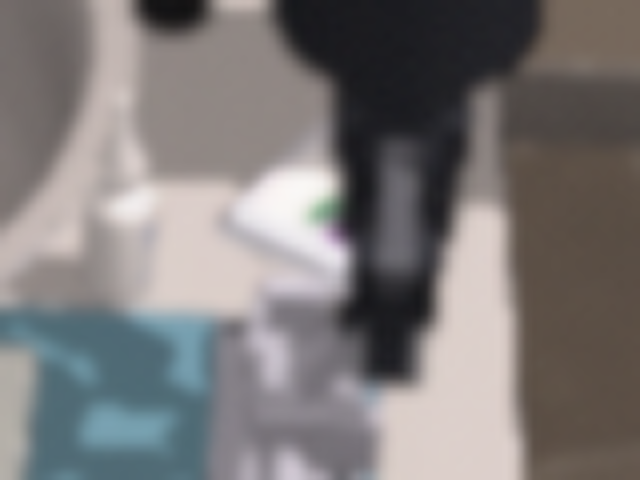

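Request:
{"api": "jog_arm", "payload": {
  "deltas": "0.012 0 0.002 0.0015 0; 0.012 0 0.0035 0.003 0; 0.012 0 0.005 0.0042 0; 0.012 0 0.007 0.0058 0; 0.012 0 0.007 0.0058 0"
}}

```text
clock: 14.3
eef_pos: [0.4678, 0.2467, 0.1484]
eef_rot: [-0.694, 0.72, -0.004, -0.01]
contact_force: [-3.7, 1.1, 6.2]
opening: 0.182
```

```bash
python3 -c "
from h import *
st()"
```

```text
t 14.3 case mm [-90.8 -74.1 148.4] toolx in case [ 0.001 -1.     0.02 ] z [-0.009 -0.02  -1.   ] F case [-3.7  0.9  6.2] open 0.182 q [-0.2   0.39 -0.49  1.88  0.24  0.94 -2.41]
```

Request:
{"api": "jog_arm", "payload": {
  "deltas": "0.012 0 0.002 0 0; 0.012 0 0.003 0.0005 0; 0.012 0 0.004 0.0015 0; 0.012 0 0.0055 0.0032 0; 0.012 0 0.0055 0.0032 0"
}}

```text
clock: 14.8
eef_pos: [0.4604, 0.2468, 0.145]
eef_rot: [-0.694, 0.72, -0.003, -0.012]
contact_force: [-2.1, 0.1, 2.4]
opening: 0.145
```

```bash
python3 -c "
from h import *
st()"
```

```text
t 14.8 case mm [-98.2 -74.3 145. ] toolx in case [ 0.002 -1.     0.021] z [-0.012 -0.021 -1.   ] F case [-2.1  0.   2.4] open 0.145 q [-0.2   0.39 -0.49  1.9   0.24  0.93 -2.41]
```

```bash
python3 -c "
from h import *
st();shot('side','s9',(240,180,320,240),8);shot('top','t9',(170,195,240,240),10)"
```

```text
t 14.8 case mm [-98.2 -74.3 145. ] toolx in case [ 0.002 -1.     0.021] z [-0.012 -0.021 -1.   ] F case [-2.1  0.   2.4] open 0.145 q [-0.2   0.39 -0.49  1.9   0.24  0.93 -2.41]
```

View pics/s9.png

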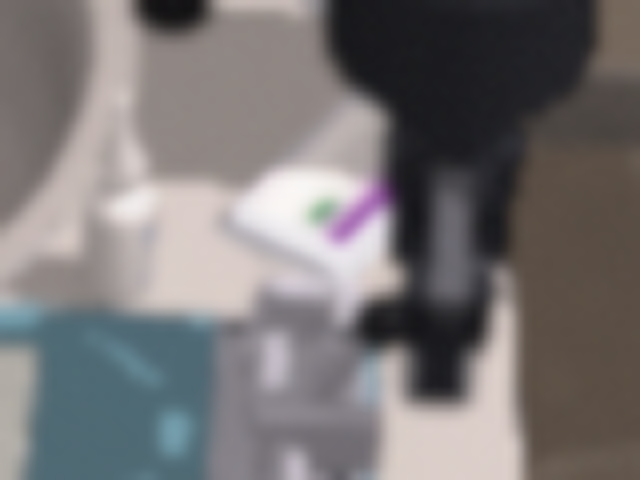

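View pics/t9.png

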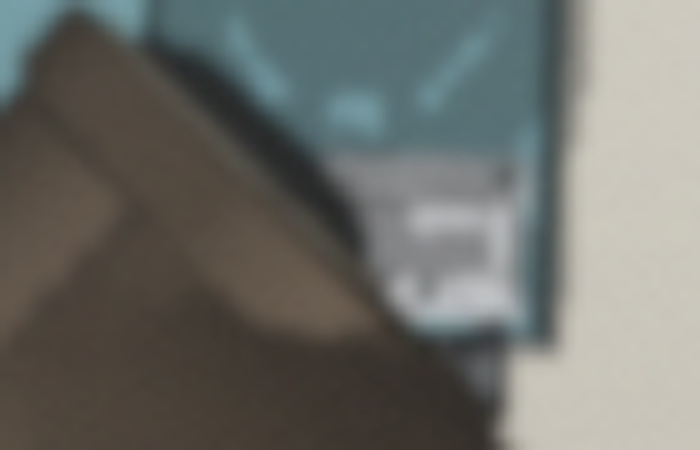

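```bash
python3 -c "
from h import *
for n in (.4,.5,.6,.7,.8,.9,1.):
  print(n,(proj('side',W(pose,(-58-50*np.sin(n),-73,123+50*np.cos(n))))[0]-[240,180])*8)
print((proj('side',W(pose,(-98.2,-73,145)))[0]-[240,180])*8)
print((proj('side',W(pose,(-59.7,-106,173)))[0]-[195,190])*4)"
```

```text
0.4 [364.36454997 306.56293233]
0.5 [379.58439253 312.89318825]
0.6 [393.85561389 320.26745751]
0.7 [407.02914756 328.6022734 ]
0.8 [418.9698697  337.80395748]
0.9 [429.55806679 347.77000421]
1.0 [438.69061226 358.39055382]
[431.21501154 370.43357827]
[333.63887073  68.42497409]
```

Request:
{"api": "jog_arm", "payload": {
  "deltas": "0.04 0 0 0 0; 0.04 0 0 0 0; 0.04 0 0 -0.03 0; 0.04 0.03 0 -0.06 0; 0.04 0.08 0 -0.06 0; 0.04 0.13 0 -0.06 0; 0.04 0.16 0 -0.06 0; 0.04 0.16 0 -0.06 0"
}}

```text
clock: 15.7
eef_pos: [0.4561, 0.0826, 0.2082]
eef_rot: [-0.692, 0.722, -0.004, -0.012]
contact_force: [0.3, 0.6, 0.1]
opening: 0.466
```

```bash
python3 -c "
from h import *
st();shot('side','s10',(250,190,310,260),8);shot('top','t10',(165,195,235,240),11)"
```

```text
t 15.7 case mm [ -96.5 -238.5  208.2] toolx in case [-0.006 -1.     0.023] z [-0.011 -0.023 -1.   ] F case [0.3 0.7 0.1] open 0.466 q [ 0.09  0.2  -0.45  1.97  0.12  1.01 -2.02]
```

View pics/s10.png

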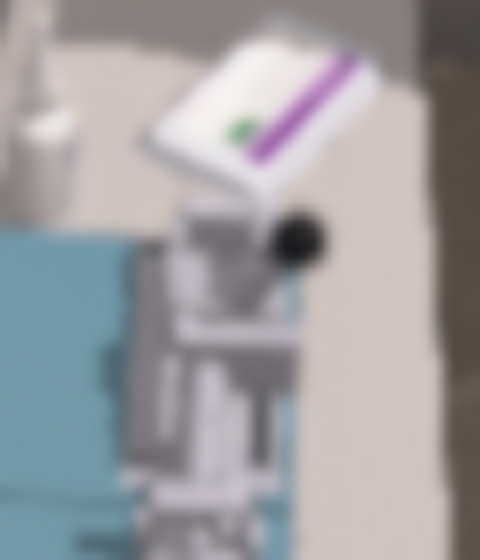

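View pics/t10.png

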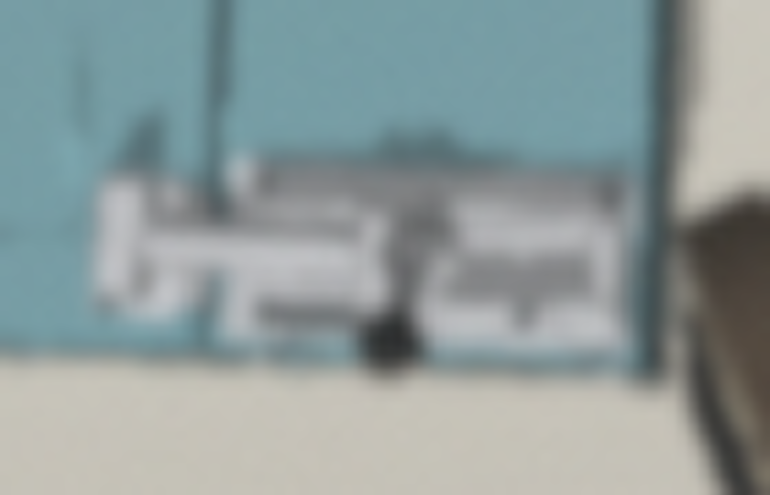

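```bash
python3 -c "
from h import *
k,e=tri((250+299/8,190+240/8),(165+388/11,195+340/11));print(C(k),e)
D=lambda u,v:(165+u/11,195+v/11)
for uv in[(388,245),(360,245)]:print(C(atz('top',D(*uv),.138)))
print('stem',C(atz('top',D(406,280),.140)))
print('staple',C(atz('top',D(95,250),.130)), 'nose')
"
```

```text
[-82.25498665 -75.25611592 161.92234793] 0.0004901078842817661
[-57.44338461 -71.27094918 138.        ]
[-57.73113998 -64.10205908 138.        ]
stem [-66.3153048  -76.56456886 140.        ]
staple [-61.35755483   4.97136968 130.        ] nose
```

Request:
{"api": "jog_arm", "payload": {
  "deltas": "0 -0.04 -0.004 0 -0.3; 0 -0.08 -0.008 0 -0.3; 0 -0.12 -0.011 0 -0.3; 0 -0.164 -0.011 0 -0.3; 0 -0.164 -0.011 0.01 -0.3; 0 -0.164 -0.011 0.02 -0.3; 0 -0.164 -0.011 0.02 -0.3"
}}

```text
clock: 16.5
eef_pos: [0.4721, 0.2495, 0.1829]
eef_rot: [-0.696, 0.718, -0.003, -0.013]
contact_force: [0.5, -0.0, -0.2]
opening: -0.0
```

```bash
python3 -c "
from h import *
st();delta((-85,-74.5,178))"
```

```text
t 16.5 case mm [-86.6 -71.1 182.9] toolx in case [ 0.005 -1.     0.023] z [-0.014 -0.022 -1.   ] F case [ 0.5 -0.  -0.2] open -0.0 q [-0.18  0.37 -0.51  1.83  0.22  1.02 -2.38]
tool delta [ 0.0033 -0.0016  0.005 ] yaw 0.29
```

Request:
{"api": "jog_arm", "payload": {
  "deltas": "0 0.0035 0 0.003 0.3; 0 0.0035 0 0.005 0.3; 0 0.0035 0 0.007 0.3; 0 0.0035 0.001 0.009 0.3; 0 0.0035 0.002 0.011 0.3; 0 0.0035 0.003 0.0125 0.3"
}}

```text
clock: 17.1
eef_pos: [0.4675, 0.2458, 0.172]
eef_rot: [-0.694, 0.72, -0.003, -0.014]
contact_force: [-11.1, -4.4, 20.4]
opening: 0.004
```

```bash
python3 -c "
from h import *
st()"
```

```text
t 17.1 case mm [-91.1 -75.  172. ] toolx in case [-0.    -1.     0.024] z [-0.015 -0.023 -1.   ] F case [-11.   -4.8  20.4] open 0.004 q [-0.18  0.37 -0.5   1.85  0.22  1.   -2.39]
```

Request:
{"api": "jog_arm", "payload": {
  "deltas": "0 0 0 -0.01 0; 0 0 -0.005 -0.02 0; 0 0 -0.017 -0.02 0; 0 0 -0.021 -0.018 0; 0 0 -0.021 -0.018 0"
}}

```text
clock: 17.6
eef_pos: [0.4897, 0.2447, 0.1888]
eef_rot: [-0.693, 0.721, -0.003, -0.014]
contact_force: [-0.8, -0.1, 0.6]
opening: -0.002
```

```bash
python3 -c "
from h import *
st();delta((-67,-74.5,171));shot('side','s11',(250,190,310,260),8)"
```

```text
t 17.6 case mm [-68.9 -75.2 188.8] toolx in case [-0.002 -1.     0.024] z [-0.016 -0.024 -1.   ] F case [-0.8 -0.1  0.6] open -0.002 q [-0.17  0.38 -0.5   1.79  0.22  1.05 -2.36]
tool delta [-0.0012 -0.0022  0.0178] yaw -0.09
```

View pics/s11.png

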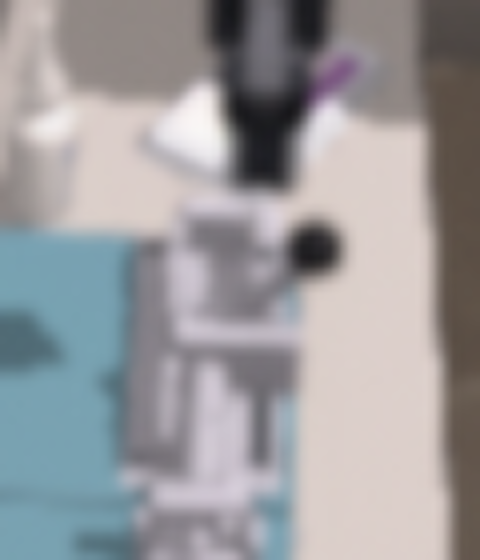

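Request:
{"api": "jog_arm", "payload": {
  "deltas": "0 -0.0005 -0.003 0.01 0; 0 -0.0005 -0.003 0.02 0; 0 -0.0005 -0.001 0.02 0; 0 -0.0005 0.001 0.02 0; 0 -0.0005 0.003 0.02 0; 0 -0.0005 0.003 0.02 0"
}}

```text
clock: 18.25
eef_pos: [0.4853, 0.2453, 0.1692]
eef_rot: [-0.694, 0.72, -0.003, -0.014]
contact_force: [0.3, -0.0, 0.6]
opening: 0.003
```

```bash
python3 -c "
from h import *
st()"
```

```text
t 18.25 case mm [-73.3 -74.8 169.2] toolx in case [-0.001 -1.     0.024] z [-0.016 -0.024 -1.   ] F case [ 0.3 -0.   0.6] open 0.003 q [-0.18  0.4  -0.49  1.82  0.23  1.01 -2.38]
```

Request:
{"api": "jog_arm", "payload": {
  "deltas": "0 0 0.001 0.001 0; 0 0 0.002 0.002 0; 0 0 0.003 0.0027 0; 0 0 0.0042 0.0035 0; 0 0 0.0042 0.0035 0"
}}

```text
clock: 18.75
eef_pos: [0.4808, 0.2455, 0.1657]
eef_rot: [-0.694, 0.72, -0.003, -0.014]
contact_force: [-1.1, -0.0, 0.5]
opening: -0.006
```

```bash
python3 -c "
from h import *
st();shot('side','s12',(250,190,310,260),8)"
```

```text
t 18.75 case mm [-77.8 -74.8 165.7] toolx in case [-0.    -1.     0.024] z [-0.016 -0.024 -1.   ] F case [-1.1 -0.1  0.5] open -0.006 q [-0.18  0.4  -0.49  1.83  0.23  1.   -2.38]
```

View pics/s12.png

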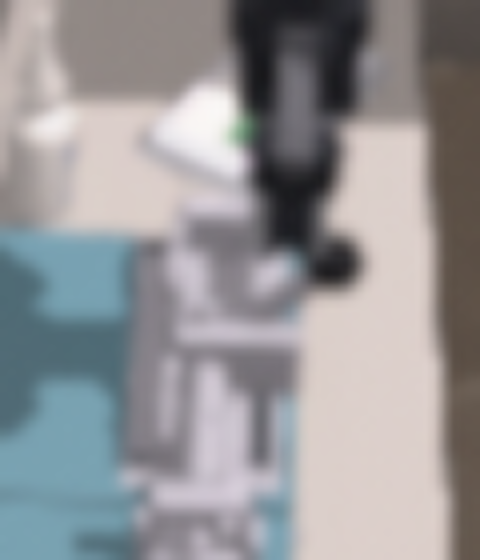

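Request:
{"api": "jog_arm", "payload": {
  "deltas": "0 0 0.003 0.0023 0; 0 0 0.006 0.0045 0; 0 0 0.0078 0.0062 0; 0 0 0.0095 0.008 0; 0 0 0.0095 0.008 0"
}}

```text
clock: 19.3
eef_pos: [0.4709, 0.2455, 0.1575]
eef_rot: [-0.694, 0.72, -0.003, -0.014]
contact_force: [0.3, -0.0, -0.2]
opening: 0.003
```

```bash
python3 -c "
from h import *
st()"
```

```text
t 19.3 case mm [-87.7 -75.1 157.5] toolx in case [-0.    -1.     0.025] z [-0.017 -0.024 -1.   ] F case [ 0.3 -0.  -0.2] open 0.003 q [-0.19  0.39 -0.5   1.86  0.23  0.97 -2.4 ]
```

Low force; continuing down the arc.

Request:
{"api": "jog_arm", "payload": {
  "deltas": "0 0 0.0015 0.002 0; 0 0 0.003 0.004 0; 0 0 0.0045 0.006 0; 0 0 0.006 0.008 0; 0 0 0.007 0.010 0; 0 0 0.008 0.012 0; 0 0 0.008 0.012 0"
}}

```text
clock: 20.0
eef_pos: [0.4624, 0.2455, 0.1454]
eef_rot: [-0.694, 0.72, -0.003, -0.015]
contact_force: [0.8, -0.5, 0.4]
opening: -0.001
```

```bash
python3 -c "
from h import *
st();shot('side','s13',(250,190,310,260),8)"
```

```text
t 20.0 case mm [-96.2 -75.5 145.4] toolx in case [ 0.    -1.     0.025] z [-0.017 -0.024 -1.   ] F case [ 0.8 -0.5  0.4] open -0.001 q [-0.19  0.4  -0.5   1.89  0.24  0.94 -2.41]
```

View pics/s13.png

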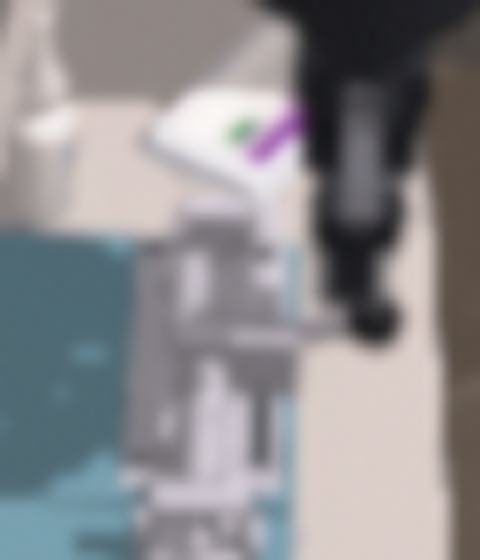

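Request:
{"api": "jog_arm", "payload": {
  "deltas": "0 0 0.002 0.002 0; 0 0 0.004 0.004 0; 0 0 0.005 0.006 0; 0 0 0.006 0.008 0; 0 0 0.006 0.0095 0; 0 0 0.006 0.0105 0; 0 0 0.006 0.0105 0"
}}

```text
clock: 20.75
eef_pos: [0.4561, 0.2456, 0.1357]
eef_rot: [-0.694, 0.72, -0.003, -0.015]
contact_force: [-2.7, -0.8, 8.9]
opening: 0.002
```

```bash
python3 -c "
from h import *
st()"
```

```text
t 20.75 case mm [-102.5  -75.6  135.7] toolx in case [ 0.    -1.     0.025] z [-0.017 -0.024 -1.   ] F case [-2.7 -0.9  8.9] open 0.002 q [-0.2   0.4  -0.49  1.91  0.25  0.92 -2.43]
```

Request:
{"api": "jog_arm", "payload": {
  "deltas": "0 0 0 -0.01 0; 0 0 0 -0.05 0; 0 0 0 -0.09 0; 0 0.05 0 -0.09 0; 0 0.1 0 -0.09 0; 0 0.15 0 -0.09 0; 0 0.18 0 -0.09 0; 0 0.18 0 -0.09 0"
}}

```text
clock: 21.55
eef_pos: [0.451, 0.0631, 0.2307]
eef_rot: [-0.691, 0.722, -0.004, -0.015]
contact_force: [-0.5, 0.8, -0.6]
opening: -0.004
```

```bash
python3 -c "
from h import *
st();shot('side','s14',(210,190,310,270),8);shot('top','t14',(125,170,235,240),7)
for n in(1.2,1.3,1.4,1.48):
  w=W(pose,(-58-50*np.sin(n),-75,123+50*np.cos(n)));print(n,(proj('side',w)[0]-[210,190])*8,(proj('top',w)[0]-[125,170])*7)
print((proj('side',W(pose,(-85,134,112)))))"
```

```text
t 21.55 case mm [-100.9 -258.2  230.7] toolx in case [-0.007 -1.     0.027] z [-0.017 -0.026 -1.   ] F case [-0.5  0.8 -0.6] open -0.004 q [ 0.13  0.16 -0.44  1.95  0.1   1.07 -1.97]
1.2 [692.31863608 296.37434207] [529.20837632 448.33921934]
1.3 [696.63758914 308.24666381] [530.31046945 452.47397044]
1.4 [699.26964122 320.2913731 ] [531.50339808 455.38918191]
1.48 [700.15152885 329.96803157] [532.51424996 456.83158193]
[[285.1616095  306.27661446]]
```

View pics/s14.png

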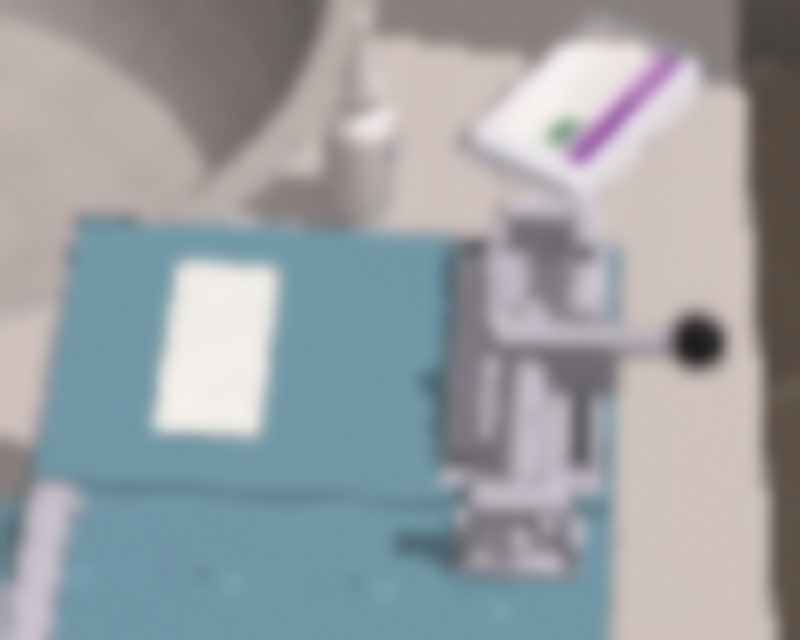

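View pics/t14.png

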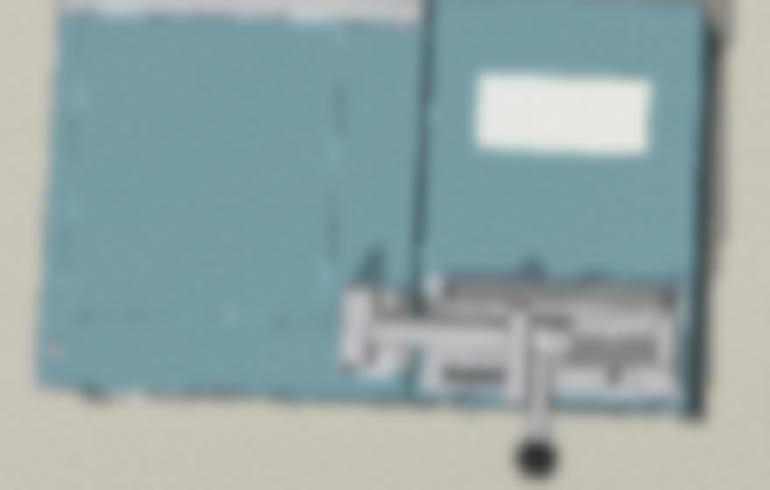

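View pics/s14_full.png

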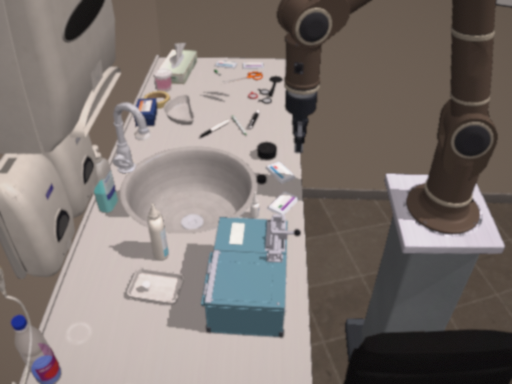

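```bash
python3 -c "
from h import *
st();print(ctrl.close_job())"
```

```text
t 21.65 case mm [-100.9 -253.5  230.7] toolx in case [-0.002 -1.     0.025] z [-0.016 -0.024 -1.   ] F case [0.2 1.  0.3] open 0.004 q [ 0.13  0.17 -0.44  1.95  0.1   1.07 -1.97]
the job is handed in; nothing more can be done
None
```

The lid is shut and bolted, with the handle turned down in its notch. I handed the job in at about 21.7 s; no verdict was reported.

- **Lid:** I pressed it down onto its seal with the closed fingertips. The measured forces stayed near 5 N.
- **Bolt:** I slid it across until it stopped moving, about 36 mm of travel by my estimate, with 12.6 N on the tool. I then backed it off slightly so the stem sat in the notch.
- **Handle:** I pushed it down to its end, where the tool felt about 9 N.

**Last checks:** The final pictures show the knob in front of the case with the stem level through the notch, at about 1.46 rad. The rod is through the staple and the lid looks flush. The loose items I could see looked unmoved by eye, and the gripper is clear of everything. I did not measure the lid angle or the loose items' positions after bolting.

**What went wrong on the way:**
- My first attempt to turn the handle, by gripping the knob, slipped off at about 0.53 rad.
- The next attempt pressed from above and briefly read about 23 N. Nearly all of it ran along the stem, with only about 1–3 N turning the handle, so I backed off. I then pushed the knob over from the far side with low force.
- The camera estimates of where the stop is disagreed by up to 7 mm, so I went by feel there.

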